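# Slide a plaster mould into the setting square and close it with its keyed cover

### The job

Push the plaster mould base across the bench, keeping it flat on the table, until it sits snug in the inside corner of the loose steel setting square, flush against both of its arms, without shifting the square. Then set the cover gently on the base, blue mark over blue mark, so that its notches drop over the keys and it lies flat with no gap, and let go; leave everything else on the bench as it is.

Things in the scene. Friction and masses are not known exactly. Their poses are not given: they have to be found in the camera images.
- mould: mould base: loose off-white plaster block, 110 (x) x 150 (y) x 40 mm high, 0.6-0.9 kg, too wide to grip. Origin: centre of its underside, z up. Two keys stand 10 mm high on its flat top: a wide one at the +y end with a blue stripe on top, 60 (x) x 26 (y) mm, centred at y = +58 mm; a narrow one, 30 x 26 mm, centred at y = -58 mm. The buff disc on top is a stain.
- cover: cover: loose off-white plaster slab, 110 (x) x 150 (y) x 26 mm high, 0.5 kg, flat on the bench. Origin: centre of its underside, z up. Wooden handle in the middle of its top, 24 (x) x 70 (y) mm, from z = 26 to 66 mm. Underside notches are open at the end faces, 12 mm deep: 64 mm wide in x at the +y end (blue stripe on top), 34 mm at the -y end.
- seat (a point): middle of the base's top face, 40 mm above the base's origin, with the base's axes: the cover's origin and yaw come here when it is fully seated (2 mm of play each way, only blue over blue). Resting on top of the keys the cover would be 10 mm higher.
- square: setting square: loose dark steel L, 30 mm high, arms 35 mm wide, 2.6 kg; it slides when pushed with about three times the force that slides the base. Origin: its inside corner at bench level, z up. Inner faces: the plane x = 0 (arm running 150 mm to its -y) and the plane y = 0 (arm running 130 mm to its -x).
- snug (a point): point at bench level, fixed to the square with its axes, 55 mm to its -x and 75 mm to its -y from the inside corner: the base's origin and yaw are here when it is flush against both arms
- square_tip (a point): inner top edge of the square at the end of its longer arm: 150 mm from the corner along the square's -y, 30 mm high
- disc: bystander: round test disc of pale buff fired clay, 72 mm across, 24 mm high; origin at the centre of its underside
- beaker: bystander: terracotta beaker, 68 mm across the rim, 75 mm high; origin at the centre of its underside
- brick: bystander: small dark red-brown fired brick, 90 x 45 x 30 mm; origin at the centre of its underside
- glaze: bystander: closed glaze jar with a label and white cap, 64 mm across, 85 mm high; origin at the centre of its underside
- brush: bystander: brush lying on the bench; origin under the middle of its 200 mm length, bristles to its +x, about 42 mm wide and 20 mm high
- cutter: bystander: thin steel ring cutter, 64 mm across, 30 mm high; origin at the centre of its underside
- bowl: bystander: white bowl, 120 mm across, 45 mm high; origin at the centre of its underside
Mind the look-alikes: they are no part of the job. Leave any turquoise look-alike of the mould alone.

How it is judged:
On the way:
1. the base sits in the inside corner of the square, flush against both arms (x of mould in the frame of square between -0.057 and -0.052 m and y of mould in the frame of square between -0.077 and -0.072 m and angle between the x axis of mould and the x axis of square, either way round below 0.02 rad and height (world z) of mould below 0.003 m and angle between mould's own z axis and vertical below 0.03 rad and linear speed of mould below 0.01 m/s), for 0.2 s.
At the end, for the whole second after the job is handed in: Base flat in the corner, within 2 mm of both arms and 0.02 rad; cover on it blue over blue, notches over the keys, underside within 2.5 mm of the base's top; square within 8 mm (arm tip 12 mm) of its start; all at rest and released (all of step 1 and z of cover in the frame of mould between 0.037 and 0.0425 m and x of cover in the frame of mould between -0.005 and 0.005 m and y of cover in the frame of mould between -0.005 and 0.005 m and angle between the x axis of cover and the x axis of mould, either way round below 0.09 rad and angle between cover's own z axis and vertical below 0.03 rad and linear speed of each of cover, square below 0.01 m/s and distance of square from where it was at the start of the episode below 0.008 m and distance of square_tip from where it was at the start of the episode below 0.012 m); the robot touches nothing.
It fails at once if the square is shifted more than 8 mm at its corner or 12 mm at its arm's tip (distance of square from where it was at the start of the episode above 0.008 m or distance of square_tip from where it was at the start of the episode above 0.012 m).
It fails at once if the base is lifted or tipped off the bench (height (world z) of mould above 0.01 m or angle between mould's own z axis and vertical above 0.15 rad).
It fails at once if the cover is let fall (faster than 0.35 m/s, as from 6 mm or more, with no finger on it) (linear speed of cover above 0.35 m/s and contact force between the fingers and cover below 0.1 N).
It fails at once if a bystander is moved more than 20 mm (distance of any of disc, beaker, brick, glaze, brush, cutter, bowl from where it was at the start of the episode above 0.02 m).
It also fails if it takes over 72 s, if anything falls off the work surface, if the arm or the gripper's body presses on something with over 40 N, if the wrist force passes 120 N, or if a joint passes its speed limit or range.

### The arm

A 6-joint arm with a two-finger parallel gripper is mounted at the origin on the work surface. World frame = base frame: x ahead of the robot, y to its left, z up, the work surface at z = 0. Lengths are in m, angles in rad, forces in N, time in s.
With the tool pointing down it reaches from about 0.25 to 0.8 m from the base axis. Payload 3.9 kg.
Tool frame: the origin (TCP) lies between the finger pads; the fingertips stand 8 mm ahead of it and the grasp point (between the pads) lies 11 mm behind it (arm.nose_length is the z of the fingertips in the tool frame, in m); z points along the fingers, y is the line along which they close (so a half turn about z gives the same grasp; the last joint's range is limited). The gripper opens to 85 mm and grips with 20 to 120 N. Pads are 22 mm wide; open, the fingers measure 114 mm over their backs; the gripper's body (76 mm by 85 mm) begins 54 mm behind the grasp point. The pads swing forward as they close: fully open they stand 13 mm farther back than shut.
Start: joints at [1.152, 0.26, -0.138, 1.173, 0, 1.571], TCP at [0.213, 0.48, 0.239] pointing down, gripper open.
Joint ranges: [-2.78, 2.78], [-0.83, 1.72], [-1.28, 1.37], [-1.9, 2.12], [-1.57, 1.48], [-3.14, 3.14]. Speed limits (rad/s): [2.57, 2.57, 3.14, 3.14, 3.14, 3.14].

### API

Orientations are given as [roll, pitch, yaw] about the fixed x, y, z axes, in that order (R = Rz(yaw) Ry(pitch) Rx(roll)).
In Python, from workcell import arm gives the robot as it stands. The module is installed in compiled form; this text tells all that it offers.
- The arm moves only by the tool jog_arm, never from a script. Its argument "moves" is one flat list of numbers, 7 for each row, row after row: the closure, from 0 (fully open) to 1 (shut), then the shift along the tool's x, y, z in m, then the turn, a rotation vector about the tool's x, y, z in rad. In form: [jaw, x, y, z, wx, wy, wz, jaw, x, y, z, wx, wy, wz, ...]. A call has 1 to 12 rows; each row is the pose to reach, as a shift and turn from the pose commanded when the call began, along the tool's axes at that moment; what a row does not reach only later rows make up. A row lasts 1/8 s, in which the tool goes at most 62.5 mm and 10.7 degrees, less where a joint would pass 70% of its speed; a pose out of reach is approached as far as the arm can. A call with a gripper value outside its range is refused whole. The fingers move at their own pace and stop on an object; "newtons" is the grip in N (left out, the last holds). Time passes only in rows, so rows that repeat a pose let the fingers close. It gives the time, the measured TCP pose, the force, the opening and the grip force at its end, in the units of the state.
- arm.state(): the state, without advancing time (a new reading comes with each control period).
- arm.read_camera(name): name is "scene" or "side" or "wrist"; returns the picture (384x512x3 uint8, red, green, blue); there is no depth.
- arm.get_calibration(name): a dict with "camera_matrix" (3x3 intrinsics, pixels), "k1" (the pictures are not rectified: a ray, as slopes to the right and down, at radius r is drawn at 1 + k1 r^2 times it, then the intrinsics apply), "rvec" (rotation vector, rad) and "tvec" (3), from world to camera coordinates, as OpenCV has them. Camera axes: x right, y down, z forward; pixel columns grow to the right and rows downward; lengths in m; the calibration is good to about 2 mm. A picture is of the moment at which its call begins: read the wrist's pose just before it. get_calibration takes no time and is no camera call; for the wrist camera it gives the pose at the moment of the call.
- arm.sign_off(): hands the job in; it is judged then, once.
The state is a dict: "time_s": time; "joints": joint angles; "joint_velocities": joint speeds; "joint_efforts": joint torques, N m; "tcp_pos": TCP position; "tcp_rot": TCP orientation; "wrist_force": force on the tool from outside, world axes, zero at the start; "wrist_torque": the same for the moment, N m; "width": opening from 0.0 (shut) to 1.0 (fully open); "gripper_force": force on a finger pad.
Only numpy, scipy, OpenCV 4.12 (cv2) and the standard library are available. Lean on these libraries where they do the work, as an engineer would, in place of code of your own. Each camera call takes 0.05 s, during which the arm holds its last target. There are 200 camera calls.

## Working session

There is one attempt and no reset: what is moved stays moved. The work goes in short steps, Python scripts to look and compute and a tool call to move; the robot and the scene stay as the last step left them, time stands still between calls to the robot, and variables do not carry over. Pictures are saved under pics/ and viewed, at most 12 in all, crops included, and the job is handed in when it is done.

Besides the shell and the picture viewer there is one more tool, called after ">>>" as a command line: name --argument value ..., lists and objects as JSON in quotes. jog_arm: Moves the arm, as the interface text tells. Its arguments: {"type":"object","properties":{"moves":{"type":"array"},"newtons":{"type":"number"}},"required":["moves"]}

```bash
mkdir -p pics; ls
python3 - <<'E'
from workcell import arm
import cv2, numpy as np
for n in ("scene","side"):
    im=arm.read_camera(n); cv2.imwrite(f"pics/{n}0.png",im[:,:,::-1])
    c=arm.get_calibration(n); print(n,c)
s=arm.state(); print(s)
a=cv2.imread("pics/scene0.png");b=cv2.imread("pics/side0.png")
cv2.imwrite("pics/scene0b.png",cv2.resize(a,(800,600),interpolation=cv2.INTER_CUBIC));cv2.imwrite("pics/side0b.png",cv2.resize(b,(800,600),interpolation=cv2.INTER_CUBIC))
E
```

```text
pics
scene {'camera_matrix': array([[432.89019597,   0.        , 258.69238794],
       [  0.        , 432.89019597, 187.2112828 ],
       [  0.        ,   0.        ,   1.        ]]), 'k1': 0.024956225552520837, 'rvec': array([ 1.5410453 ,  1.98901548, -0.84284271]), 'tvec': array([ 0.05724393, -0.29675881,  1.62917315])}
side {'camera_matrix': array([[409.41773917,   0.        , 259.22257395],
       [  0.        , 409.41773917, 195.43540582],
       [  0.        ,   0.        ,   1.        ]]), 'k1': -0.12823859125731812, 'rvec': array([ 2.11137688, -0.06753255,  0.01540457]), 'tvec': array([-0.48073528,  0.08587558,  1.18795045])}
{'time_s': 0.1, 'joints': array([ 1.15197517e+00,  2.60629831e-01, -1.39253216e-01,  1.17272118e+00,
       -1.70354313e-05,  1.57081005e+00]), 'joint_velocities': array([ 0.00048731, -0.00158224,  0.00147491,  0.00118832,  0.0010981 ,
        0.0017025 ]), 'joint_efforts': array([ 1.62323260e-03, -4.06507802e+01,  2.54527473e+01,  1.01821893e-02,
        9.97559573e-05, -3.55176283e-06]), 'tcp_pos': array([0.21326424, 0.47906084, 0.23853713]), 'tcp_rot': array([-3.13978475e+00,  1.70602120e-05,  2.72275781e+00]), 'wrist_force': array([-0.11339875,  0.37578773,  0.33817213]), 'wrist_torque': array([ 0.04165936, -0.00461661, -0.04519962]), 'gripper_force': 0.0, 'width': 1.0003613425557154}
```

View pics/scene0b.png

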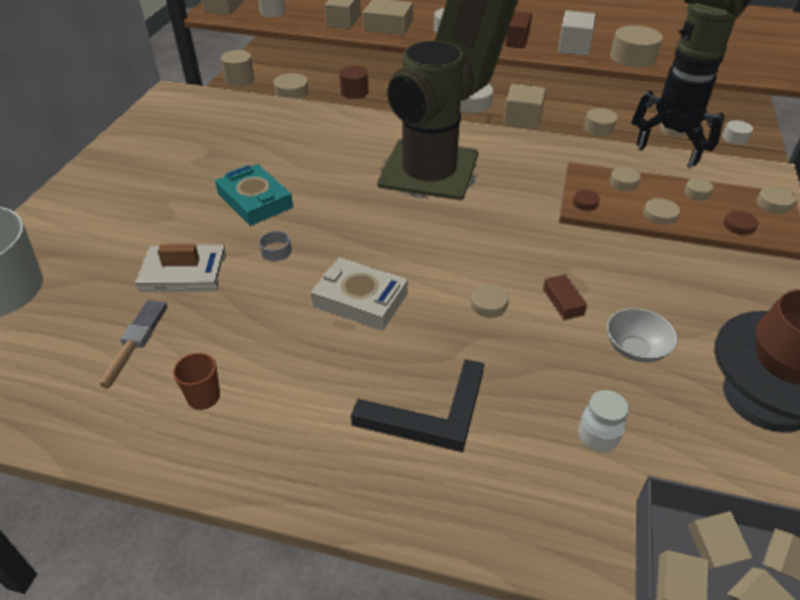

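View pics/side0b.png

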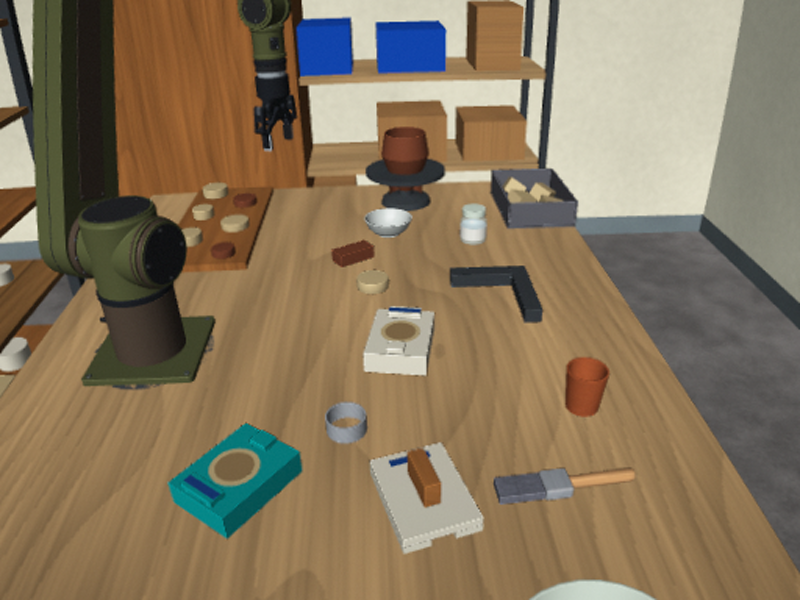

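```bash
cat > h.py <<'E'
from workcell import arm
import cv2, numpy as np
from scipy.optimize import minimize
from scipy.ndimage import binary_fill_holes
def box(x0,x1,y0,y1,z0,z1): return np.array([[x,y,z] for x in(x0,x1) for y in(y0,y1) for z in(z0,z1)],float)
MOD={'mould':[box(-.055,.055,-.075,.075,0,.04),box(-.03,.03,.045,.071,.04,.05),box(-.015,.015,-.071,-.045,.04,.05)],
 'cover':[box(-.055,.055,-.075,.075,0,.026),box(-.012,.012,-.035,.035,.026,.066)],
 'square':[box(0,.035,-.15,.035,0,.03),box(-.13,.035,0,.035,0,.03)]}
def proj(P,c):
    return cv2.projectPoints(np.asarray(P,float).reshape(-1,1,3),c['rvec'],c['tvec'],c['camera_matrix'],np.array([c['k1'],0,0,0]))[0].reshape(-1,2)
def ground(px,c,z=0):
    u=cv2.undistortPoints(np.array(px,float).reshape(-1,1,2),c['camera_matrix'],np.array([c['k1'],0,0,0])).reshape(-1,2)
    R=cv2.Rodrigues(c['rvec'])[0]; o=-R.T@c['tvec']; d=np.c_[u,np.ones(len(u))]@R
    return (o+d*((z-o[2])/d[:,2:]))[:,:2]
def pts(p,P,z=0):
    c,s=np.cos(p[2]),np.sin(p[2]); return P@np.array([[c,-s,0],[s,c,0],[0,0,1]]).T+[p[0],p[1],z]
def poly(name,p,c,z=0): return [cv2.convexHull(proj(pts(p,B,z),c).astype(np.float32)) for B in MOD[name]]
def render(name,p,c,z=0,S=4):
    m=np.zeros((384*S,512*S),np.uint8)
    for h in poly(name,p,c,z): cv2.fillPoly(m,[np.round(((h+.5)*S-.5)*16).astype(int)],255,shift=4)
    return cv2.resize(m,(512,384),interpolation=cv2.INTER_AREA)/255.
def mask(im,kind,box):
    hsv=cv2.cvtColor(im,cv2.COLOR_RGB2HSV); x0,y0,x1,y1=box
    if kind=='square': m=hsv[...,2]<85
    else: m=(hsv[...,1]<60)|((hsv[...,0]>95)&(hsv[...,0]<135)&(hsv[...,1]>60))
    if kind=='cover': m|=(hsv[...,0]<14)&(hsv[...,1]>150)
    r=np.zeros_like(m); r[y0:y1,x0:x1]=m[y0:y1,x0:x1]
    n,l,st,_=cv2.connectedComponentsWithStats(r.astype(np.uint8))
    r=l==1+np.argmax(st[1:,4]); return binary_fill_holes(r).astype(float)
def fit(name,p0,obs,z=0):  # obs: list of (mask,calib)
    def cost(q):
        p=np.array(p0)+np.array(q)*[.01,.01,.1]
        return sum(np.abs(render(name,p,c,z)-m).sum()/m.sum() for m,c in obs)
    r=minimize(cost,[0,0,0],method='Nelder-Mead',options=dict(initial_simplex=[[0,0,0],[1,0,0],[0,1,0],[0,0,1]],xatol=.01,fatol=1e-4))
    r=minimize(cost,r.x,method='Nelder-Mead',options=dict(initial_simplex=r.x+.3*np.array([[0,0,0],[1,0,0],[0,1,0],[0,0,1]]),xatol=.005,fatol=1e-5))
    return np.array(p0)+r.x*[.01,.01,.1], r.fun
def go(x,y,z,yaw):
    "world target -> shift in tool axes, turn about tool z"
    s=arm.state(); r=s['tcp_rot']; t=s['tcp_pos']
    from scipy.spatial.transform import Rotation as Ro
    R=Ro.from_euler('xyz',r); T=Ro.from_euler('xyz',[np.pi,0,yaw])
    d=R.inv().apply(np.array([x,y,z])-t); w=(R.inv()*T).as_rotvec()
    print('shift',d.round(4),'turn',w.round(3)); return d,w
E
cat > m.py <<'E'
from h import *
import sys
C={n:arm.get_calibration(n) for n in('scene','side')}
I={n:cv2.imread(f'pics/{n}0.png')[:,:,::-1].copy() for n in C}
k=.64
B={'mould':dict(scene=(185,155,275,220),side=(222,185,290,250)),'cover':dict(scene=(80,145,150,195),side=(225,275,320,360)),'square':dict(scene=(210,220,320,295),side=(275,160,355,213))}
tiles=[]
for n in B:
    o={v:(mask(I[v],n,B[n][v]),C[v]) for v in C}
    gs=[ground([np.argwhere(m>0)[:,::-1].mean(0)],c,.015)[0] for m,c in o.values()]
    p0=np.r_[gs[0],0.]
    if n=='square': p0=ground([[288,265]],C['scene'],.03)[0].tolist()+[0]
    best=min((fit(n,np.r_[p0[:2],a],list(o.values())) for a in(-.3,0,.3)),key=lambda r:r[1])
    each=[fit(n,best[0],[o[v]]) for v in o]
    print(n,np.round(gs,3).tolist(),best[0].round(4),round(best[1],3),[(e[0].round(4).tolist(),round(e[1],3)) for e in each])
    row=[]
    for v in C:
        x0,y0,x1,y1=B[n][v]; S=4; im=cv2.resize(I[v],None,fx=S,fy=S,interpolation=cv2.INTER_CUBIC)
        for h in poly(n,best[0],C[v]): cv2.polylines(im,[np.round((h+.5)*S-.5).astype(int)],True,(255,0,0))
        t=np.zeros((300,266,3),np.uint8); cr=im[y0*S:y1*S,x0*S:x1*S]; f=min(266/cr.shape[1],300/cr.shape[0]); cr=cv2.resize(cr,None,fx=f,fy=f)[:300,:266]
        t[:cr.shape[0],:cr.shape[1]]=cr; row.append(t)
    tiles.append(np.vstack(row))
cv2.imwrite('pics/fit0.png',np.hstack(tiles)[:,:,::-1])
E
python3 m.py
```

```text
mould [[0.466, -0.029], [0.469, -0.023]] [ 0.4698 -0.0275 -0.1705] 0.069 [([0.4695, -0.0277, -0.1798], np.float64(0.024)), ([0.4705, -0.0276, -0.169], np.float64(0.04))]
cover [[0.498, -0.387], [0.486, -0.403]] [ 0.4848 -0.3939  0.2707] 0.407 [([0.4843, -0.3935, 0.2583], np.float64(0.321)), ([0.4848, -0.3939, 0.2698], np.float64(0.082))]
square [[0.711, 0.16], [0.697, 0.17]] [ 0.7199  0.1948 -0.0186] 0.143 [([0.7199, 0.1948, -0.0186], np.float64(0.066)), ([0.7197, 0.1947, -0.0194], np.float64(0.077))]
```

View pics/fit0.png

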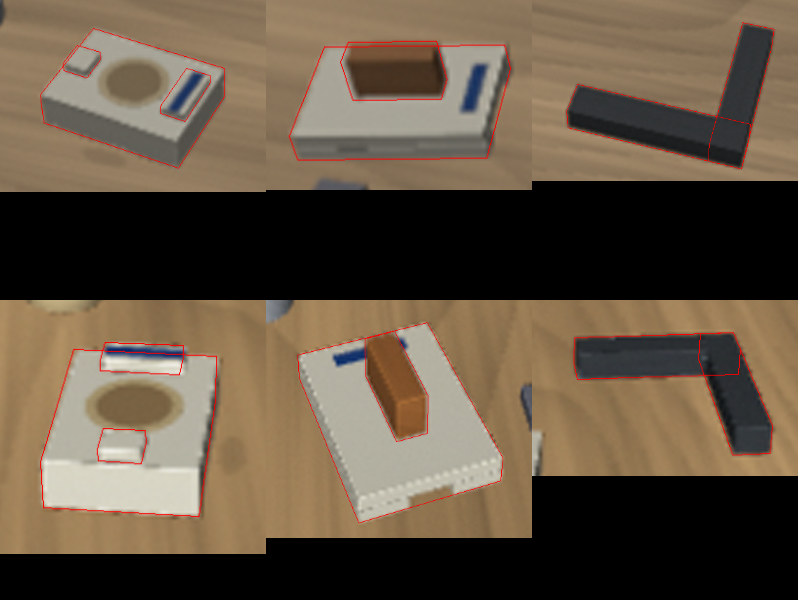

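The loose off-white block with two keys (scene px 230,187) is the base. The off-white slab with the wooden handle (116,170) is the cover. The dark L (275,265) is the square. The turquoise block (163,123) is the look-alike, and I'll leave it alone. In the crop, the fitted outlines match all three.

Run:
```python
from h import *
c=arm.get_calibration('scene')
for n,p in dict(disc=(490,303),beaker=(200,395),brick=(565,300),glaze=(602,435),cutter=(275,248),bowl=(641,345),turq=(255,200),brushhead=(150,315)).items(): print(n,ground([np.array(p)*.64],c,.01)[0].round(3))
print(arm.nose_length)
go(.36,-.028,.1,-.0187)
```

```text
disc [0.426 0.218]
beaker [ 0.763 -0.214]
brick [0.382 0.355]
glaze [0.675 0.437]
cutter [ 0.378 -0.238]
bowl [0.463 0.496]
turq [ 0.234 -0.345]
brushhead [ 0.616 -0.388]
0.008
shift [-0.3403 -0.4033  0.1393] turn [-0.000e+00  2.000e-03  2.741e+00]
```

>>> jog_arm --moves '[0,-0.34,-0.403,0.08,0,0,2.741,0,-0.34,-0.403,0.08,0,0,2.741,0,-0.34,-0.403,0.08,0,0,2.741,0,-0.34,-0.403,0.08,0,0,2.741,0,-0.34,-0.403,0.08,0,0,2.741,0,-0.34,-0.403,0.08,0,0,2.741,0,-0.34,-0.403,0.08,0,0,2.741,0,-0.34,-0.403,0.08,0,0,2.741,0,-0.34,-0.403,0.08,0,0,2.741,0,-0.34,-0.403,0.08,0,0,2.741,0,-0.34,-0.403,0.08,0,0,2.741,0,-0.34,-0.403,0.08,0,0,2.741]'

```text
time_s: 1.6
tcp_pos: [0.3598, -0.027, 0.159]
tcp_rot: [-3.141, 0.001, 0.466]
wrist_force: [0.3, 0.2, -0.6]
width: 1.002
gripper_force: 0.0
```

Run:
```python
from h import *
print(arm.state()['tcp_pos'],arm.state()['tcp_rot']); go(.36,-.028,.018,-.0187)
```

```text
[ 0.35979059 -0.02704326  0.15896982] [-3.14106794e+00  8.32906687e-04  4.65854607e-01]
shift [-1.00e-04  1.00e-03  1.41e-01] turn [-0.     0.001  0.485]
```

>>> jog_arm --moves '[0,0,0.001,0.02,0,0,0.485,0,0,0.001,0.05,0,0,0.485,0,0,0.001,0.08,0,0,0.485,0,0,0.001,0.11,0,0,0.485,0,0,0.001,0.13,0,0,0.485,0,0,0.001,0.141,0,0,0.485,0,0,0.001,0.141,0,0,0.485]'

```text
time_s: 2.48
tcp_pos: [0.36, -0.0277, 0.0179]
tcp_rot: [-3.141, 0.002, -0.012]
wrist_force: [0.2, 0.2, 1.1]
width: 1.0
gripper_force: 0.0
```

Run:
```python
from h import *
s=arm.state();print(s['tcp_pos'],s['tcp_rot'],s['wrist_force'],s['time_s'])
```

```text
[ 0.36004379 -0.0276562   0.01786039] [-3.14146341e+00  1.67975618e-03 -1.22518104e-02] [0.18991067 0.16348112 1.10591979] 2.475
```

>>> jog_arm --moves '[0,0.015,0,0,0,0,0.006,0,0.025,0,0,0,0,0.006,0,0.03,0,0,0,0,0.006,0,0.035,0,0,0,0,0.006,0,0.04,0,0,0,0,0.006,0,0.046,0,0,0,0,0.006,0,0.054,0,0,0,0,0.006,0,0.062,0,0,0,0,0.006,0,0.07,0,0,0,0,0.006,0,0.078,0,0,0,0,0.006,0,0.086,0,0,0,0,0.006,0,0.09,0,0,0,0,0.006]'

```text
time_s: 3.98
tcp_pos: [0.4515, -0.0287, 0.0183]
tcp_rot: [-3.141, -0.0, -0.018]
wrist_force: [-3.8, 0.6, -1.5]
width: 1.002
gripper_force: 2.0
```

```bash
cat > look.py <<'E'
from h import *
import sys
def look(tag):
    C={n:arm.get_calibration(n) for n in('scene','side')}
    I={n:arm.read_camera(n) for n in C}
    for n in C: cv2.imwrite(f'pics/{n}{tag}.png',I[n][:,:,::-1])
    return C,I
def fitin(name,p0,C,I,views=('scene','side'),pad=8,z=0):
    obs=[]
    for v in views:
        h=np.vstack(poly(name,p0,C[v],z)).reshape(-1,2); a=(h.min(0)-pad).astype(int); b=(h.max(0)+pad).astype(int)
        obs.append((mask(I[v],name,(a[0],a[1],b[0],b[1])),C[v]))
    return [fit(name,p0,[o],z) for o in obs]+[fit(name,p0,obs,z)]
def show(r): 
    for e in r: print('  ',e[0].round(4),round(e[1],3))
E
python3 - <<'E'
from look import *
C,I=look('1'); s=arm.state(); print(s['tcp_pos'],s['tcp_rot'],s['wrist_force'])
show(fitin('mould',[.515,-.028,-.05],C,I,pad=12))
E
```

```text
[ 0.45191752 -0.02873638  0.01846768] [-3.14144773e+00 -1.51567944e-03 -1.79747705e-02] [-1.54357288 -0.42990101 -0.78567401]
   [ 0.5152 -0.0183 -0.0181] 0.292
   [ 0.5068 -0.0177  0.1828] 0.225
   [ 0.5157 -0.0183  0.0136] 0.546
```

>>> jog_arm --moves '[0,0.006,0,0,0,0,0,0,0.016,0,0,0,0,0,0,0.029,0,0,0,0,0,0,0.042,0,0,0,0,0,0,0.055,0,0,0,0,0,0,0.068,0,0,0,0,0,0,0.081,0,0,0,0,0,0,0.094,0,0,0,0,0,0,0.107,0,0,0,0,0,0,0.12,0,0,0,0,0,0,0.13,0,0,0,0,0,0,0.136,0,0,0,0,0]'

```text
time_s: 5.58
tcp_pos: [0.5874, -0.0313, 0.0183]
tcp_rot: [3.142, -0.0, -0.018]
wrist_force: [-6.5, -0.2, 2.4]
width: 0.999
gripper_force: 3.1
```

>>> jog_arm --moves '[0,0.001,0,0,0,0,0,0,-0.03,0,0,0,0,0,0,-0.05,0,-0.04,0,0,0,0,-0.05,0,-0.1,0,0,0,0,-0.1,0,-0.16,0,0,0,0,-0.16,0,-0.16,0,0,0,0,-0.16,0,-0.16,0,0,0]'

```text
time_s: 6.45
tcp_pos: [0.4245, -0.0283, 0.18]
tcp_rot: [3.142, -0.003, -0.018]
wrist_force: [0.6, -0.1, 0.2]
width: 1.001
gripper_force: 0.0
```

Run:
```python
from look import *
C,I=look('2'); s=arm.state(); print(s['tcp_pos'],s['tcp_rot'],s['wrist_force'])
show(fitin('mould',[.654,-.02,-.018],C,I,pad=12))
show(fitin('square',[.72,.195,-.0187],C,I,pad=5))
```

```text
[ 0.42757668 -0.02844356  0.17956055] [ 3.14147265 -0.00488767 -0.01843204] [ 0.51097254 -0.1295564  -0.41600016]
   [ 0.6538 -0.0207 -0.0213] 0.161
   [ 0.6562 -0.0207 -0.0343] 0.25
   [ 0.6553 -0.0202 -0.0309] 0.42
   [ 0.7198  0.1944 -0.0226] 0.1
   [ 0.7201  0.1951 -0.0163] 0.123
   [ 0.7197  0.1947 -0.0196] 0.229
```

Run:
```python
from h import *
go(.652,-.137,.1,1.552)
```

```text
shift [0.226  0.1044 0.0807] turn [ 0.004 -0.004 -1.57 ]
```

>>> jog_arm --moves '[0.3,0.06,0.104,0,0,0,-0.4,0.3,0.12,0.104,0,0,0,-0.8,0.3,0.18,0.104,0,0,0,-1.2,0.3,0.226,0.104,0,0,0,-1.57,0.3,0.226,0.104,0.03,0,0,-1.57,0.3,0.226,0.104,0.06,0,0,-1.57,0.3,0.226,0.104,0.08,0,0,-1.57,0.3,0.226,0.104,0.08,0,0,-1.57,0.3,0.226,0.104,0.08,0,0,-1.57,0.3,0.226,0.104,0.08,0,0,-1.57,0.3,0.226,0.104,0.08,0,0,-1.57]'

```text
time_s: 7.92
tcp_pos: [0.6519, -0.1366, 0.0978]
tcp_rot: [3.141, 0.0, 1.551]
wrist_force: [-0.3, -0.0, -1.5]
width: 0.699
gripper_force: 0.0
```

Run:
```python
from h import *
s=arm.state();print(s['tcp_pos'],s['tcp_rot'],s['width'])
go(.652,-.137,.018,1.552)
```

```text
[ 0.65188899 -0.13663677  0.09783235] [3.14067407e+00 1.18215233e-04 1.55065009e+00] 0.6993246932923408
shift [-0.0004  0.      0.0798] turn [ 0.001  0.    -0.001]
```

>>> jog_arm --moves '[0.3,0,0,0.03,0,0,0,0.3,0,0,0.055,0,0,0,0.3,0,0,0.074,0,0,0,0.3,0,0,0.079,0,0,0,0.3,0.012,0,0.079,0,0,0,0.3,0.022,0,0.079,0,0,0,0.3,0.028,0,0.079,0,0,0,0.3,0.034,0,0.079,0,0,0,0.3,0.042,0,0.079,0,0,0,0.3,0.052,0,0.079,0,0,0,0.3,0.064,0,0.079,0,0,0,0.3,0.07,0,0.079,0,0,0]'

```text
time_s: 9.43
tcp_pos: [0.6529, -0.0677, 0.0203]
tcp_rot: [3.14, 0.004, 1.551]
wrist_force: [0.3, -6.0, 3.3]
width: 0.698
gripper_force: 3.2
```

Run:
```python
from look import *
C,I=look('3'); s=arm.state(); print(s['tcp_pos'],s['tcp_rot'],s['wrist_force'])
show(fitin('mould',[.655,.018,-.018],C,I,pad=12))
im=cv2.resize(np.hstack([I['scene'][150:300,150:350],I['side'][130:280,190:390]]),None,fx=2,fy=2,interpolation=cv2.INTER_CUBIC)
cv2.imwrite('pics/v3.png',im[:,:,::-1])
```

```text
[ 0.65290974 -0.06692568  0.02027783] [3.13962612e+00 1.74461838e-03 1.55163786e+00] [ 0.60134851 -5.18780848  3.46471283]
   [ 0.6554  0.0173 -0.0328] 0.36
   [ 0.6588  0.0211 -0.0229] 0.374
   [ 0.6569  0.0178 -0.0411] 0.75
```

View pics/v3.png

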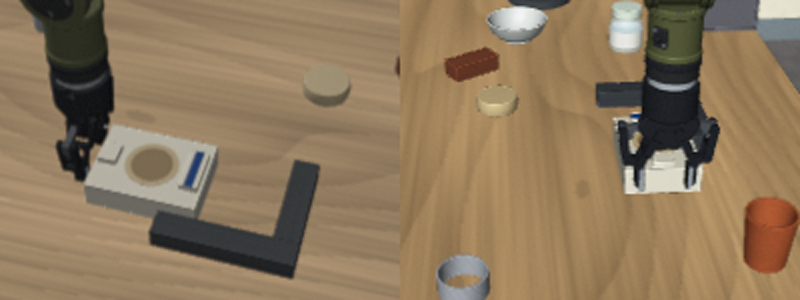

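>>> jog_arm --moves '[0.3,0.006,0,0,0,0,0,0.3,0.016,0,0,0,0,0,0.3,0.027,0,0,0,0,0,0.3,0.038,0,0,0,0,0,0.3,0.049,0,0,0,0,0,0.3,0.06,0,0,0,0,0,0.3,0.07,0,0,0,0,0,0.3,0.08,0,0,0,0,0,0.3,0.087,0,0,0,0,0,0.3,0.092,0,0,0,0,0,0.3,0.095,0,0,0,0,0,0.3,0.096,0,0,0,0,0]'

```text
time_s: 11.02
tcp_pos: [0.6546, 0.0276, 0.0202]
tcp_rot: [3.14, 0.004, 1.551]
wrist_force: [0.2, -7.8, 4.4]
width: 0.696
gripper_force: 3.8
```

```bash
sed -i "s/else: m=(hsv\[...,1\]<60)|/else: m=(hsv[...,2]>75)\&(hsv[...,1]<60)|/" h.py
python3 - <<'E'
from look import *
C,I=look('4'); s=arm.state(); print(s['tcp_pos'],s['tcp_rot'],s['wrist_force'])
show(fitin('mould',[.66,.116,-.018],C,I,pad=6,views=('scene',)))
show(fitin('square',[.72,.195,-.0187],C,I,pad=5,views=('scene',)))
im=cv2.resize(I['scene'][190:300,190:340],None,fx=5,fy=5,interpolation=cv2.INTER_CUBIC)
cv2.imwrite('pics/v4.png',im[:,:,::-1])
E
```

```text
[0.65457026 0.02773775 0.02027093] [3.13989841 0.00316931 1.55061361] [ 0.1631291  -7.4228169   5.42365626]
   [ 0.6463  0.1131 -0.0131] 0.118
   [ 0.6463  0.1131 -0.0131] 0.118
   [ 0.7184  0.1955 -0.012 ] 0.059
   [ 0.7184  0.1955 -0.012 ] 0.059
```

View pics/v4.png

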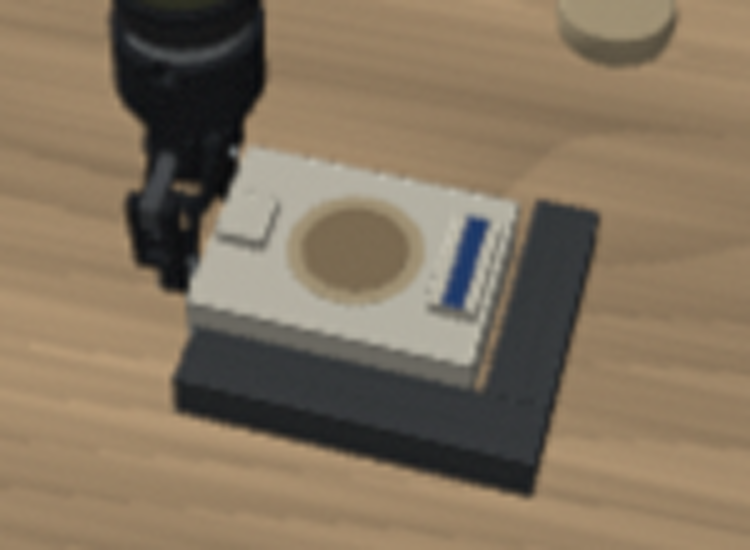

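>>> jog_arm --moves '[0.3,0.002,0,0,0,0,0,0.3,0.003,0,0,0,0,0,0.3,0.004,0,0,0,0,0,0.3,0.005,0,0,0,0,0,0.3,0.005,0,0,0,0,0]'

```text
time_s: 11.75
tcp_pos: [0.6546, 0.0325, 0.0202]
tcp_rot: [3.14, 0.003, 1.55]
wrist_force: [-0.1, -7.6, 5.2]
width: 0.702
gripper_force: 3.6
```

```bash
cat >> look.py <<'E'
def fit2(p0,q0,C,I,v='scene'):
    "square from its visible dark pixels, mould from its light ones; each occluded by the other where it stands in front"
    c=C[v]; im=I[v]; hs=cv2.cvtColor(im,cv2.COLOR_RGB2HSV)
    R=np.zeros(im.shape[:2],bool); h=np.vstack(poly('square',q0,c)+poly('mould',p0,c)).reshape(-1,2); a=(h.min(0)-5).astype(int); b=(h.max(0)+5).astype(int)
    R[a[1]:b[1],a[0]:b[0]]=1
    lab=np.zeros(im.shape[:2]); mm=mask(im,'mould',(a[0],a[1],b[0],b[1]))
    dk=(hs[...,2]<75)&R&(mm<.5)
    n,l,st,_=cv2.connectedComponentsWithStats(dk.astype(np.uint8)); 
    ctr=proj(pts(q0,np.array([[.0175,.0175,.03]])),c)[0].round().astype(int); dk=(l==l[ctr[1],ctr[0]])&(l>0)
    tool=R&(hs[...,2]<75)&~dk&(mm<.5); tool=cv2.dilate(tool.astype(np.uint8),np.ones((5,5)))>0
    def cost(w):
        p=np.array(p0)+w[:3]*[.01,.01,.1]; q=np.array(q0)+w[3:]*[.01,.01,.1]
        M=render('mould',p,c); L=render('squareL',q,c); Y=render('squareY',q,c)
        M2=M*(1-L); S=np.maximum(L,Y*(1-M))
        return (np.abs(M2-mm)*~tool).sum()/500+(np.abs(S-dk)*~tool).sum()/500
    w=np.zeros(6)
    for k in(.5,.2,.1): w=minimize(cost,w,method='Nelder-Mead',options=dict(initial_simplex=w+k*np.vstack([np.zeros(6),np.eye(6)]),xatol=.004,fatol=1e-4,maxiter=500)).x
    p=np.array(p0)+w[:3]*[.01,.01,.1]; q=np.array(q0)+w[3:]*[.01,.01,.1]
    cs,sn=np.cos(q[2]),np.sin(q[2]); d=p[:2]-q[:2]
    print(v,'mould',p.round(4),'square',q.round(4),'cost',round(cost(w),3),'rel',np.round([cs*d[0]+sn*d[1],-sn*d[0]+cs*d[1],p[2]-q[2]],4))
    return p,q
MOD['squareL']=MOD['square'][:1]; MOD['squareY']=MOD['square'][1:]
E
python3 - <<'E'
from look import *
C,I=look('5'); s=arm.state(); print(s['tcp_pos'],s['wrist_force'])
fit2([.658,.119,-.018],[.72,.195,-.0187],C,I)
E
```

```text
[0.65463463 0.03251189 0.02026237] [-0.28806303 -7.4786602   4.42523489]
scene mould [ 0.6574  0.1175 -0.0169] square [ 0.7196  0.1939 -0.0125] cost 0.444 rel [-0.0612 -0.0771 -0.0043]
```

Run:
```python
from h import *
go(.558,.117,.1,-.0187);go(.558,.117,.018,-.0187)
```

```text
shift [ 0.0822 -0.0982 -0.0802] turn [4.000e-03 1.000e-03 1.569e+00]
shift [ 0.0825 -0.0983  0.0018] turn [4.000e-03 1.000e-03 1.569e+00]
```

>>> jog_arm --moves '[0,-0.02,0,0,0,0,0,0,-0.03,0,-0.05,0,0,0,0,-0.03,-0.04,-0.1,0,0,0.15,0,0,-0.098,-0.1,0,0,0.35,0,0.04,-0.098,-0.1,0,0,0.55,0,0.082,-0.098,-0.1,0,0,0.75,0,0.082,-0.098,-0.1,0,0,0.95,0,0.082,-0.098,-0.1,0,0,1.15,0,0.082,-0.098,-0.1,0,0,1.35,0,0.082,-0.098,-0.1,0,0,1.569,0,0.082,-0.098,-0.1,0,0,1.569,0,0.082,-0.098,-0.08,0,0,1.569]'

```text
time_s: 13.35
tcp_pos: [0.5632, 0.0564, 0.1003]
tcp_rot: [-3.09, -0.0, 0.073]
wrist_force: [0.4, -0.5, -0.4]
width: 1.001
gripper_force: 0.0
```

Run:
```python
from look import *
C,I=look('6'); s=arm.state(); print(s['tcp_pos'],s['tcp_rot'])
for v in C: fit2([.658,.119,-.018],[.72,.195,-.0187],C,I,v)
go(.558,.117,.018,-.0187)
```

```text
[0.56002862 0.05758665 0.09749722] [-3.09000874  0.00694696  0.07558202]
scene mould [ 0.6577  0.1178 -0.0102] square [ 0.7188  0.1947 -0.0079] cost 0.463 rel [-0.0604 -0.0774 -0.0023]
side mould [0.6597 0.1208 0.0014] square [ 0.7305  0.1892 -0.082 ] cost 0.391 rel [-0.0649 -0.074   0.0834]
shift [ 0.003  -0.0552  0.0824] turn [-0.051  0.009  0.094]
```

>>> jog_arm --moves '[0,0.003,-0.055,0,-0.051,0.009,0.094,0,0.003,-0.055,0,-0.051,0.009,0.094,0,0.003,-0.055,0,-0.051,0.009,0.094,0,0.003,-0.055,0,-0.051,0.009,0.094]'

```text
time_s: 13.95
tcp_pos: [0.5652, 0.0566, 0.1026]
tcp_rot: [-3.094, -0.003, 0.075]
wrist_force: [0.4, 0.6, 0.4]
width: 1.0
gripper_force: 0.0
```

Run:
```python
from h import *
s=arm.state();print(s['tcp_pos'],s['tcp_rot'],s['joints'])
go(.558,.117,.018,-.0187)
```

```text
[0.56517779 0.05662888 0.1025501 ] [-3.09381407e+00 -2.69272827e-03  7.46529708e-02] [ 0.07359083  0.42043199 -0.27443241  0.87328999  0.04778142  3.14052931]
shift [-0.0029 -0.0566  0.0873] turn [-0.048 -0.     0.093]
```

Run:
```python
from h import *
go(.555,.117,.11,1.6);go(.555,.117,.11,3.123)
```

```text
shift [-0.0056 -0.0612 -0.0045] turn [-0.036 -0.039 -1.525]
shift [-0.0056 -0.0612 -0.0045] turn [ 1.000e-03 -7.300e-02 -3.047e+00]
```

>>> jog_arm --moves '[0,-0.006,-0.02,-0.005,-0.036,-0.039,-1.525,0,-0.006,-0.04,-0.005,-0.036,-0.039,-1.525,0,-0.006,-0.061,-0.005,-0.036,-0.039,-1.525,0,-0.006,-0.061,-0.005,-0.036,-0.039,-1.525,0,-0.006,-0.061,-0.005,-0.036,-0.039,-1.525,0,-0.006,-0.061,-0.005,-0.036,-0.039,-1.525,0,-0.006,-0.061,-0.005,-0.036,-0.039,-1.525,0,-0.006,-0.061,-0.005,-0.036,-0.039,-1.525,0,-0.006,-0.061,-0.005,-0.036,-0.039,-1.525,0,-0.006,-0.061,-0.005,-0.036,-0.039,-1.525]'

```text
time_s: 15.2
tcp_pos: [0.5545, 0.1165, 0.1101]
tcp_rot: [-3.141, 0.0, 1.597]
wrist_force: [0.1, -0.2, 1.1]
width: 1.001
gripper_force: 0.0
```

Run:
```python
from h import *
s=arm.state();print(s['tcp_pos'],s['tcp_rot'],s['joints'])
go(.555,.117,.1,3.123)
```

```text
[0.55450493 0.11651949 0.11014422] [-3.14072395e+00  2.13528433e-04  1.59743641e+00] [ 2.07148892e-01  4.13812878e-01 -2.61971592e-01  8.95904781e-01
 -5.41004937e-05  1.75130525e+00]
shift [0.0005 0.0005 0.0101] turn [-1.000e-03 -0.000e+00 -1.526e+00]
```

>>> jog_arm --moves '[0,0,0,0,0,0,-1.526,0,0,0,0,0,0,-1.526,0,0,0,0,0,0,-1.526,0,0,0,0,0,0,-1.526,0,0,0,0,0,0,-1.526,0,0,0,0,0,0,-1.526,0,0,0,0,0,0,-1.526,0,0,0,0,0,0,-1.526,0,0,0,0.01,0,0,-1.526,0,0,0,0.03,0,0,-1.526,0,0,0,0.06,0,0,-1.526,0,0,0,0.07,0,0,-1.526]'

```text
time_s: 16.7
tcp_pos: [0.5526, 0.116, 0.0379]
tcp_rot: [-3.14, -0.005, 3.123]
wrist_force: [-0.3, -0.0, 0.9]
width: 1.001
gripper_force: 0.0
```

Run:
```python
from h import *
s=arm.state();print(s['tcp_pos'],s['tcp_rot'])
go(.558,.117,.018,3.123);go(.598,.117-.0007,.018,3.123)
```

```text
[0.5526042  0.1159663  0.03790039] [-3.14035723 -0.00482234  3.12274594]
shift [-0.0055  0.0012  0.0199] turn [-0.001 -0.005 -0.   ]
shift [-0.0455  0.0012  0.0197] turn [-0.001 -0.005 -0.   ]
```

>>> jog_arm --moves '[0,0,0,0.015,0,0,0,0,0,0,0.02,0,0,0,0,-0.01,0,0.02,0,0,0,0,-0.02,0,0.02,0,0,0,0,-0.028,0,0.02,0,0,0,0,-0.034,0,0.02,0,0,0,0,-0.037,0,0.02,0,0,0,0,-0.039,0,0.02,0,0,0,0,-0.04,0,0.02,0,0,0,0,-0.041,0,0.02,0,0,0,0,-0.042,0,0.02,0,0,0]'

```text
time_s: 18.08
tcp_pos: [0.5916, 0.1154, 0.0197]
tcp_rot: [-3.141, -0.009, 3.126]
wrist_force: [-10.7, 0.4, 8.4]
width: 0.999
gripper_force: 5.4
```

Run:
```python
from look import *
C,I=look('7'); s=arm.state(); print(s['tcp_pos'],s['tcp_rot'],s['wrist_force'])
fit2([.66,.119,-.018],[.72,.195,-.0187],C,I)
```

```text
[0.59171712 0.11533137 0.01970471] [-3.14041481 -0.00900147  3.12574905] [-9.89750239 -0.30501733  7.05581329]
scene mould [0.6583 0.1181 0.0075] square [ 0.7206  0.1945 -0.0174] cost 0.457 rel [-0.0609 -0.0775  0.0249]
```

>>> jog_arm --moves '[0,-0.001,0,0,0,0,0,0,-0.002,0,0,0,0,0,0,-0.002,0,0,0,0,0]'

```text
time_s: 18.55
tcp_pos: [0.5941, 0.1153, 0.0196]
tcp_rot: [-3.141, -0.008, 3.126]
wrist_force: [-8.6, 0.0, 5.3]
width: 1.003
gripper_force: 4.2
```

>>> jog_arm --moves '[0,-0.001,0,0,0,0,0,0,-0.002,0,0,0,0,0,0,-0.002,0,0,0,0,0]'

```text
time_s: 18.92
tcp_pos: [0.5962, 0.1154, 0.0196]
tcp_rot: [-3.141, -0.008, 3.126]
wrist_force: [-8.3, -0.6, 5.7]
width: 0.998
gripper_force: 4.1
```

Run:
```python
from look import *
C,I=look('8'); s=arm.state(); print(s['tcp_pos'],s['tcp_rot'],s['wrist_force'])
p,q=fit2([.661,.119,-.018],[.72,.195,-.0187],C,I)
S=5
im=cv2.resize(I['scene'],None,fx=S,fy=S,interpolation=cv2.INTER_CUBIC)
for h in poly('mould',p,C['scene']): cv2.polylines(im,[np.round((h+.5)*S-.5).astype(int)],True,(255,0,0))
for h in poly('square',q,C['scene']): cv2.polylines(im,[np.round((h+.5)*S-.5).astype(int)],True,(0,255,0))
cv2.imwrite('pics/v8.png',im[190*S:300*S,190*S:345*S,::-1])
```

```text
[0.59615108 0.11535998 0.01962238] [-3.14070183 -0.00821508  3.12614149] [-9.18469023 -0.6990764   4.76714693]
scene mould [0.6625 0.118  0.0019] square [ 0.7202  0.1944 -0.0156] cost 0.449 rel [-0.0564 -0.0773  0.0175]
```

View pics/v8.png

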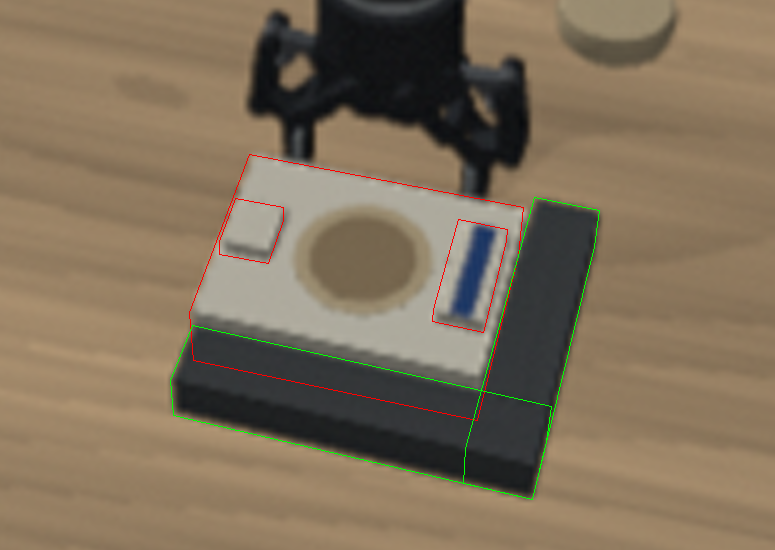

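>>> jog_arm --moves '[0,-0.001,0,0,0,0,0,0,-0.001,0,0,0,0,0]'

```text
time_s: 19.27
tcp_pos: [0.5967, 0.1154, 0.0196]
tcp_rot: [-3.141, -0.009, 3.126]
wrist_force: [-9.6, -0.5, 7.3]
width: 1.001
gripper_force: 4.5
```

>>> jog_arm --moves '[0,-0.001,0,0,0,0,0,0,-0.001,0,0,0,0,0]'

```text
time_s: 19.52
tcp_pos: [0.5967, 0.1154, 0.0196]
tcp_rot: [-3.141, -0.011, 3.126]
wrist_force: [-11.5, -0.1, 8.2]
width: 1.0
gripper_force: 5.5
```

>>> jog_arm --moves '[0,-0.001,0,0,0,0,0,0,-0.001,0,0,0,0,0]'

```text
time_s: 19.77
tcp_pos: [0.5967, 0.1154, 0.0195]
tcp_rot: [-3.141, -0.013, 3.126]
wrist_force: [-13.9, 0.2, 9.4]
width: 1.001
gripper_force: 6.5
```

>>> jog_arm --moves '[0,0.01,0,0,0,0,0,0,0.03,0,0,0,0,0,0,0.04,0,-0.03,0,0,0,0.3,0.04,0,-0.08,0,0,0,0.3,0.04,0,-0.09,0,0,0]'

```text
time_s: 20.4
tcp_pos: [0.5666, 0.1169, 0.1138]
tcp_rot: [3.14, 0.007, 3.126]
wrist_force: [1.0, 0.2, -0.0]
width: 0.707
gripper_force: 0.0
```

Run:
```python
from look import *
C,I=look('9'); s=arm.state(); print(s['tcp_pos'],s['tcp_rot'],s['wrist_force'])
p,q=fit2([.664,.119,-.018],[.72,.195,-.0187],C,I)
go(.661,0,.11,1.552)
```

```text
[0.56511928 0.11654223 0.11166129] [3.14114476 0.00351488 3.12556616] [-0.36617512  0.43920527 -1.08588947]
scene mould [ 0.663   0.1186 -0.0015] square [ 0.7194  0.1958 -0.0021] cost 0.48 rel [-0.0563 -0.0773  0.0006]
shift [-0.0977 -0.115   0.002 ] turn [0.003 0.002 1.574]
```

>>> jog_arm --moves '[0.3,-0.02,-0.05,0,0,0,0.18,0.3,-0.06,-0.1,0,0,0,0.36,0.3,-0.098,-0.115,0,0,0,0.54,0.3,-0.098,-0.115,0,0,0,0.72,0.3,-0.098,-0.115,0,0,0,0.9,0.3,-0.098,-0.115,0,0,0,1.08,0.3,-0.098,-0.115,0,0,0,1.26,0.3,-0.098,-0.115,0,0,0,1.44,0.3,-0.098,-0.115,0.02,0,0,1.574,0.3,-0.098,-0.115,0.05,0,0,1.574,0.3,-0.098,-0.115,0.08,0,0,1.574,0.3,-0.098,-0.115,0.09,0,0,1.574]'

```text
time_s: 22.0
tcp_pos: [0.6566, -0.0004, 0.016]
tcp_rot: [-3.134, 0.001, 1.551]
wrist_force: [-0.5, 0.1, -1.3]
width: 0.699
gripper_force: 0.0
```

Run:
```python
from h import *
s=arm.state();print(s['tcp_pos'],s['tcp_rot'])
go(.6615,.031,.018,1.552)
```

```text
[ 6.56578734e-01 -3.83677615e-04  1.60253761e-02] [-3.13403298e+00  5.66798689e-04  1.55146281e+00]
shift [ 0.0315  0.0043 -0.002 ] turn [-0.008  0.001 -0.001]
```

>>> jog_arm --moves '[0.3,0.012,0.004,-0.002,-0.006,0,0,0.3,0.022,0.004,-0.002,-0.006,0,0,0.3,0.028,0.004,-0.002,-0.006,0,0,0.3,0.03,0.004,-0.002,-0.006,0,0,0.3,0.031,0.004,-0.002,-0.006,0,0,0.3,0.032,0.004,-0.002,-0.006,0,0]'

```text
time_s: 22.75
tcp_pos: [0.6642, 0.0315, 0.0222]
tcp_rot: [3.136, 0.0, 1.551]
wrist_force: [0.3, 0.5, 0.2]
width: 0.703
gripper_force: 0.0
```

>>> jog_arm --moves '[0.3,0.001,0,0,0,0,0,0.3,0.001,0,0,0,0,0]'

```text
time_s: 23.0
tcp_pos: [0.6642, 0.0325, 0.022]
tcp_rot: [3.136, 0.0, 1.551]
wrist_force: [-0.1, 0.5, -0.0]
width: 0.7
gripper_force: 0.0
```

>>> jog_arm --moves '[0.3,0.001,0,0,0,0,0,0.3,0.001,0,0,0,0,0]'

```text
time_s: 23.25
tcp_pos: [0.6642, 0.0326, 0.022]
tcp_rot: [3.137, 0.002, 1.551]
wrist_force: [0.6, -4.8, 0.4]
width: 0.695
gripper_force: 2.0
```

>>> jog_arm --moves '[0.3,0.001,0,0,0,0,0,0.3,0.001,0,0,0,0,0]'

```text
time_s: 23.5
tcp_pos: [0.6641, 0.0338, 0.0221]
tcp_rot: [3.137, 0.002, 1.551]
wrist_force: [-0.7, -5.8, 0.4]
width: 0.701
gripper_force: 2.6
```

Contact; continue in small steps until it stalls against the arm.

>>> jog_arm --moves '[0.3,0.001,0,0,0,0,0,0.3,0.001,0,0,0,0,0]'

```text
time_s: 23.75
tcp_pos: [0.664, 0.0338, 0.022]
tcp_rot: [3.137, 0.004, 1.55]
wrist_force: [0.1, -7.6, 1.0]
width: 0.7
gripper_force: 3.8
```

>>> jog_arm --moves '[0.3,0.001,0,0,0,0,0,0.3,0.001,0,0,0,0,0]'

```text
time_s: 24.0
tcp_pos: [0.6639, 0.0338, 0.022]
tcp_rot: [3.137, 0.006, 1.55]
wrist_force: [-0.5, -10.2, 1.5]
width: 0.694
gripper_force: 5.0
```

>>> jog_arm --moves '[0.3,0.001,0,0,0,0,0,0.3,0.001,0,0,0,0,0]'

```text
time_s: 24.25
tcp_pos: [0.6638, 0.0339, 0.022]
tcp_rot: [3.137, 0.007, 1.549]
wrist_force: [-0.7, -12.1, 1.9]
width: 0.699
gripper_force: 6.1
```

>>> jog_arm --moves '[0.3,0.001,0,0,0,0,0,0.3,0.001,0,0,0,0,0]'

```text
time_s: 24.5
tcp_pos: [0.6638, 0.0339, 0.0221]
tcp_rot: [3.137, 0.009, 1.549]
wrist_force: [-0.9, -14.7, 2.4]
width: 0.701
gripper_force: 7.3
```

>>> jog_arm --moves '[0.3,-0.005,0,0,0,0,0,0.3,-0.03,0,0,0,0,0,0.3,-0.05,0,-0.05,0,0,0,0,-0.06,0,-0.11,0,0,0,0,-0.06,0,-0.17,0,0,0,0,-0.06,0,-0.23,0,0,0,0,-0.06,0,-0.25,0,0,0,0,-0.06,0,-0.25,0,0,0]'

```text
time_s: 25.5
tcp_pos: [0.6634, -0.0202, 0.2745]
tcp_rot: [3.131, -0.002, 1.552]
wrist_force: [0.0, 0.2, -0.7]
width: 1.003
gripper_force: 0.0
```

Run:
```python
from look import *
C,I=look('10'); s=arm.state(); print(s['tcp_pos'],s['tcp_rot'],s['wrist_force'])
C['wrist']=arm.get_calibration('wrist'); I['wrist']=arm.read_camera('wrist')
cv2.imwrite('pics/wrist10.png',I['wrist'][:,:,::-1])
p,q=fit2([.664,.12,-.018],[.72,.195,-.0187],C,I)
try: fit2(p,q,C,I,'wrist')
except Exception as e: print(e)
im=I['wrist'].copy()
for h in poly('mould',[.6635,.1205,-.0187],C['wrist']): cv2.polylines(im,[np.round(h).astype(int)],True,(255,0,0))
for h in poly('square',[.72,.195,-.0187],C['wrist']): cv2.polylines(im,[np.round(h).astype(int)],True,(0,255,0))
cv2.imwrite('pics/v10.png',cv2.resize(im,(800,600))[:,:,::-1])
```

```text
[ 0.66157824 -0.02052377  0.27081733] [ 3.13784814e+00 -8.32133812e-04  1.55200754e+00] [ 0.60859698 -0.3395477   0.53061875]
scene mould [ 0.6629  0.1192 -0.0132] square [ 0.7194  0.1949 -0.0107] cost 0.462 rel [-0.0557 -0.0763 -0.0025]
attempt to get argmax of an empty sequence
```

View pics/v10.png

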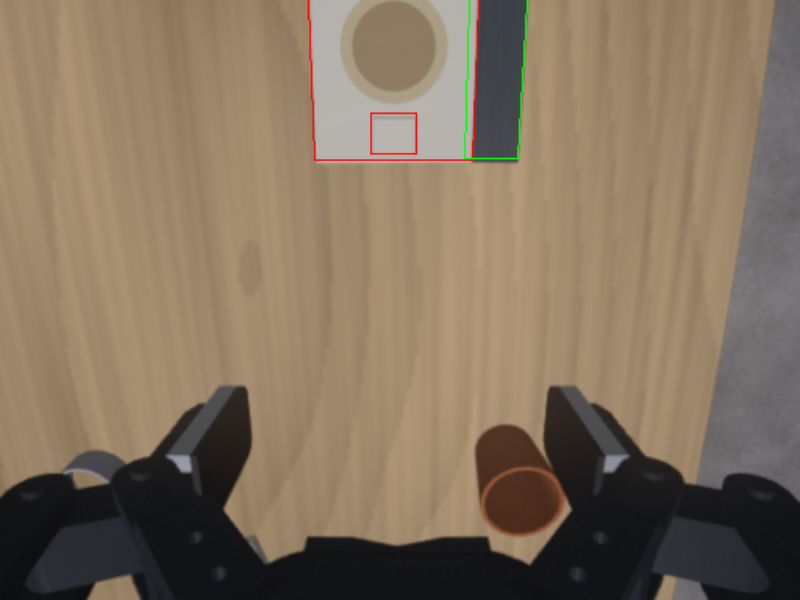

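>>> jog_arm --moves '[0,0.06,0,0,0,0,0,0,0.1,0,0,0,0,0,0,0.12,0,0,0,0,0,0,0.12,0,0,0,0,0,0,0.12,0,0,0,0,0]'

```text
time_s: 26.28
tcp_pos: [0.6641, 0.0975, 0.2715]
tcp_rot: [3.137, 0.001, 1.551]
wrist_force: [0.1, -0.9, -0.1]
width: 0.999
gripper_force: 0.0
```

Run:
```python
from look import *
C,I={},{}
C['wrist']=arm.get_calibration('wrist'); I['wrist']=arm.read_camera('wrist')
s=arm.state(); print(s['tcp_pos'],s['time_s'])
cv2.imwrite('pics/wrist11.png',I['wrist'][:,:,::-1])
np.save('pics/c11.npy',C,allow_pickle=True)
p,q=[.6632,.1197,-.0187],[.72,.195,-.0187]
S=2
im=cv2.resize(I['wrist'],None,fx=S,fy=S,interpolation=cv2.INTER_CUBIC)
for h in poly('mould',p,C['wrist']): cv2.polylines(im,[np.round((h+.5)*S-.5).astype(int)],True,(255,0,0))
for h in poly('square',q,C['wrist']): cv2.polylines(im,[np.round((h+.5)*S-.5).astype(int)],True,(0,255,0))
cv2.imwrite('pics/v11.png',im[:560,200:800,::-1])
```

```text
[0.66415165 0.09723608 0.27175709] 26.325
```

View pics/v11.png

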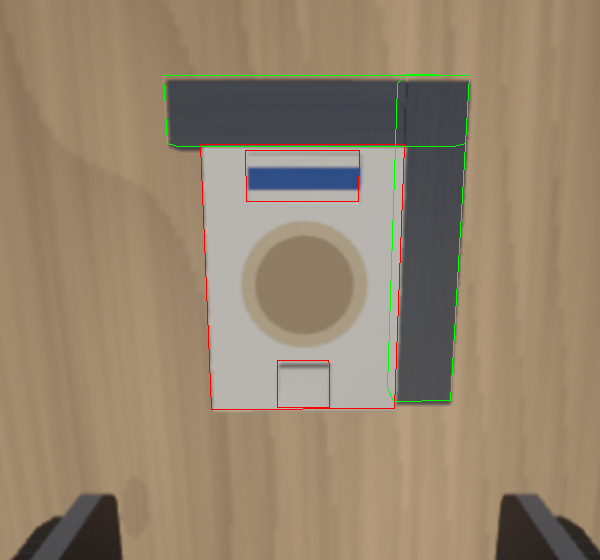

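Run:
```python
from look import *
C=np.load('pics/c11.npy',allow_pickle=True).item(); c=C['wrist']; im=cv2.imread('pics/wrist11.png')[:,:,::-1].copy()
hs=cv2.cvtColor(im,cv2.COLOR_RGB2HSV)
R=np.zeros((384,512),bool); R[25:225,170:350]=1
dk=(hs[...,2]<95)&R&((hs[...,0]>95)&(hs[...,1]<70)|(hs[...,2]<60)); n,l,st,_=cv2.connectedComponentsWithStats(dk.astype(np.uint8)); dk=l==1+np.argmax(st[1:,4])
mm=mask(im,'mould',(198,70,303,212))*~dk
print(dk.sum(),mm.sum())
p0,q0=np.array([.6632,.1190,-.0187]),np.array([.7205,.193,-.0187])
def un(w): return p0+w[:3]*[.01,.01,.1],q0+w[3:]*[.01,.01,.1]
def cost(w):
    p,q=un(w); M=render('mould',p,c); S=render('square',q,c)*(1-M)
    return (np.abs(M-mm).sum()+np.abs(S-dk).sum())/500
w=np.zeros(6)
for k in(.3,.2,.1): w=minimize(cost,w,method='Nelder-Mead',options=dict(initial_simplex=w+k*np.vstack([np.zeros(6),np.eye(6)]),xatol=.003,fatol=1e-4,maxiter=600)).x
p,q=un(w); cs,sn=np.cos(q[2]),np.sin(q[2]); d=p[:2]-q[:2]
print(p.round(4),q.round(4),cost(w),np.round([cs*d[0]+sn*d[1],-sn*d[0]+cs*d[1],p[2]-q[2]],4))
go(.4848,-.3939,.20,1.841)
```

```text
8246 13041.0
[ 0.6642  0.1186 -0.019 ] [ 0.7198  0.1914 -0.022 ] 0.9608696039984621 [-0.054  -0.0739  0.0029]
shift [-0.4947 -0.1694  0.0715] turn [ 0.004  0.002 -0.291]
```

Run:
```python
from h import *
go(.4905,-.4146,.262,1.841)
```

```text
shift [-0.5153 -0.163   0.0095] turn [ 0.004  0.002 -0.291]
```

>>> jog_arm --moves '[0,-0.515,-0.163,0.01,0.004,0,-0.291,0,-0.515,-0.163,0.01,0.004,0,-0.291,0,-0.515,-0.163,0.01,0.004,0,-0.291,0,-0.515,-0.163,0.01,0.004,0,-0.291,0,-0.515,-0.163,0.01,0.004,0,-0.291,0,-0.515,-0.163,0.01,0.004,0,-0.291,0,-0.515,-0.163,0.01,0.004,0,-0.291,0,-0.515,-0.163,0.01,0.004,0,-0.291,0,-0.515,-0.163,0.01,0.004,0,-0.291,0,-0.515,-0.163,0.01,0.004,0,-0.291,0,-0.515,-0.163,0.01,0.004,0,-0.291,0,-0.515,-0.163,0.01,0.004,0,-0.291]'

```text
time_s: 27.82
tcp_pos: [0.4915, -0.4122, 0.2616]
tcp_rot: [3.14, 0.001, 1.843]
wrist_force: [-0.2, -0.5, -0.2]
width: 1.005
gripper_force: 0.0
```

Run:
```python
from look import *
c=arm.get_calibration('wrist'); im=arm.read_camera('wrist'); s=arm.state(); print(s['tcp_pos'],s['tcp_rot'],s['time_s'])
cv2.imwrite('pics/wrist12.png',im[:,:,::-1]); np.save('pics/c12.npy',{'wrist':c},allow_pickle=True)
p0=[.4848,-.3939,.2705]
r=fitin('cover',p0,{'wrist':c},{'wrist':im},views=('wrist',),pad=6); show(r)
S=2; p=r[0][0]
im=cv2.resize(im,None,fx=S,fy=S,interpolation=cv2.INTER_CUBIC)
for h in poly('cover',p,c): cv2.polylines(im,[np.round((h+.5)*S-.5).astype(int)],True,(255,0,0))
cv2.imwrite('pics/v12.png',im[:600,150:900,::-1])
go(p[0],p[1],.12,p[2]+np.pi/2)
```

```text
[ 0.49171073 -0.41209989  0.2616498 ] [3.14049979e+00 1.29849720e-03 1.84387925e+00] 27.875
   [ 0.4853 -0.3954  0.275 ] 0.012
   [ 0.4853 -0.3954  0.275 ] 0.012
shift [ 0.018  -0.0019  0.1416] turn [ 0.001  0.001 -0.002]
```

View pics/v12.png

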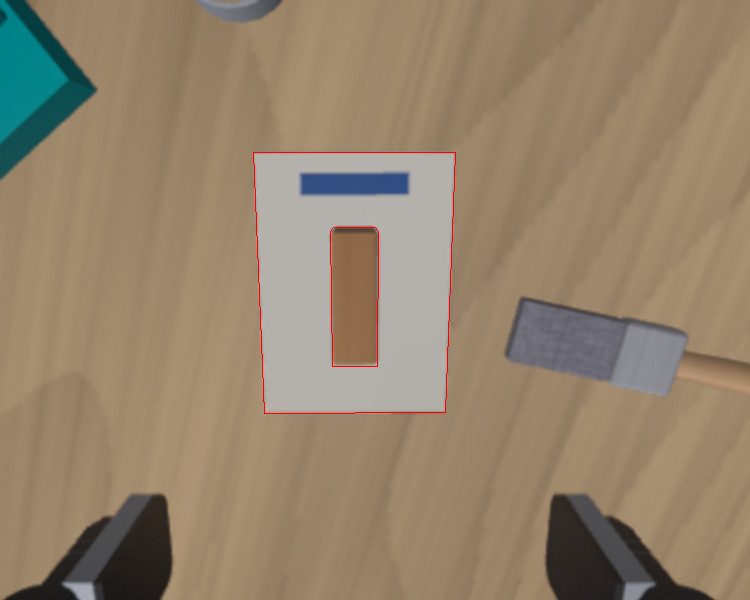

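>>> jog_arm --moves '[0.4,0.018,-0.002,0.05,0,0,-0.002,0.4,0.018,-0.002,0.1,0,0,-0.002,0.4,0.018,-0.002,0.15,0,0,-0.002,0.4,0.018,-0.002,0.18,0,0,-0.002,0.4,0.018,-0.002,0.205,0,0,-0.002,0.4,0.018,-0.002,0.218,0,0,-0.002,0.4,0.018,-0.002,0.222,0,0,-0.002,0.4,0.018,-0.002,0.222,0,0,-0.002]' --newtons 40

```text
time_s: 28.88
tcp_pos: [0.4855, -0.3966, 0.0401]
tcp_rot: [3.14, 0.002, 1.845]
wrist_force: [0.3, 0.9, 0.5]
width: 0.6
gripper_force: 0.0
```

Run:
```python
from h import *
s=arm.state();print(s['tcp_pos'],s['tcp_rot'],s['wrist_force'],s['width'])
go(.4853,-.3954,.04,.275+np.pi/2)
```

```text
[ 0.48545653 -0.3966174   0.04008039] [3.14004494e+00 2.19408303e-03 1.84493890e+00] [0.28359462 0.93936269 0.47882451] 0.5996883585749901
shift [0.0012 0.0002 0.0001] turn [ 0.002  0.002 -0.001]
```

>>> jog_arm --moves '[0.6,0,0,0,0,0,0,0.7,0,0,0,0,0,0,0.8,0,0,0,0,0,0,0.9,0,0,0,0,0,0,0.9,0,0,0,0,0,0,0.9,0,0,0,0,0,0]' --newtons 40

```text
time_s: 29.62
tcp_pos: [0.4853, -0.397, 0.0403]
tcp_rot: [3.14, 0.003, 1.844]
wrist_force: [-0.5, 0.4, 5.5]
width: 0.279
gripper_force: 41.6
```

Run:
```python
from h import *
s=arm.state();print(s['tcp_pos'],s['tcp_rot'],s['wrist_force'],s['width'],s['gripper_force'])
```

```text
[ 0.48528769 -0.39702604  0.04027344] [3.13997269e+00 2.68477755e-03 1.84435974e+00] [-0.52737762  0.36362046  5.47544291] 0.278800477360519 41.61145806312561
```

>>> jog_arm --moves '[0.9,0,0,-0.005,0,0,0,0.9,0,0,-0.02,0,0,0,0.9,0,0,-0.05,0,0,0,0.9,0,0,-0.08,0,0,0,0.9,0,0,-0.11,0,0,0,0.9,0,0,-0.12,0,0,0,0.9,0,0,-0.12,0,0,0]'

```text
time_s: 30.5
tcp_pos: [0.4849, -0.3965, 0.1597]
tcp_rot: [3.14, 0.002, 1.845]
wrist_force: [0.6, -0.6, -5.8]
width: 0.277
gripper_force: 40.4
```

Run:
```python
from h import *
s=arm.state();print(s['tcp_pos'],s['tcp_rot'],s['wrist_force'],s['wrist_torque'],s['width'],s['gripper_force'])
go(.6635,.1168,.16,1.552)
```

```text
[ 0.48488564 -0.39647072  0.15968642] [3.14019058e+00 1.91226987e-03 1.84450586e+00] [ 0.56330623 -0.61077776 -5.81382944] [-0.03258072 -0.0035024   0.02413722] 0.2774001627809814 40.36978304386139
shift [ 0.4459  0.3107 -0.0007] turn [0.002 0.002 0.293]
```

>>> jog_arm --moves '[0.9,0.013,0.009,0,0,0,0.01,0.9,0.045,0.031,0,0,0,0.03,0.9,0.085,0.059,0,0,0,0.056,0.9,0.125,0.087,0,0,0,0.082,0.9,0.165,0.115,0,0,0,0.108,0.9,0.205,0.143,0,0,0,0.135,0.9,0.245,0.171,0,0,0,0.161,0.9,0.285,0.199,0,0,0,0.187,0.9,0.325,0.226,0,0,0,0.214,0.9,0.365,0.254,0,0,0,0.24,0.9,0.4,0.279,0,0,0,0.263,0.9,0.42,0.293,0,0,0,0.276]'

```text
time_s: 32.0
tcp_pos: [0.6523, 0.0906, 0.1571]
tcp_rot: [-3.14, 0.0, 1.571]
wrist_force: [0.2, -0.1, -4.8]
width: 0.274
gripper_force: 40.2
```

Run:
```python
from h import *
s=arm.state();print(s['tcp_pos'],s['tcp_rot'],s['width'])
go(.6635,.1168,.12,1.552)
```

```text
[0.65234149 0.09063834 0.15707485] [-3.13965639e+00  3.40817398e-04  1.57056656e+00] 0.27424598048176413
shift [0.0262 0.0112 0.037 ] turn [-0.002  0.     0.019]
```

>>> jog_arm --moves '[0.9,0.015,0.006,0,0,0,0.01,0.9,0.026,0.011,0.01,0,0,0.019,0.9,0.026,0.011,0.03,0,0,0.019,0.9,0.026,0.011,0.045,0,0,0.019,0.9,0.026,0.011,0.045,0,0,0.019,0.9,0.026,0.011,0.045,0,0,0.019]'

```text
time_s: 32.75
tcp_pos: [0.6646, 0.1127, 0.1144]
tcp_rot: [3.14, 0.001, 1.549]
wrist_force: [-0.1, 0.6, -4.7]
width: 0.277
gripper_force: 40.1
```

Run:
```python
from look import *
C,I=look('13'); s=arm.state();print(s['tcp_pos'],s['tcp_rot'],s['width'])
z=s['tcp_pos'][2]-.0403
# cover: slab silhouette vs light pixels; base side below: fit both to union is ambiguous, so overlay both
p=[.6635,.1184,-.0187]
S=5; im=cv2.resize(I['scene'],None,fx=S,fy=S,interpolation=cv2.INTER_CUBIC)
for h in poly('mould',p,C['scene'])[:1]: cv2.polylines(im,[np.round((h+.5)*S-.5).astype(int)],True,(255,0,0))
for h in poly('cover',p,C['scene'],z)[:1]: cv2.polylines(im,[np.round((h+.5)*S-.5).astype(int)],True,(0,255,0))
cv2.imwrite('pics/v13.png',im[180*S:300*S,190*S:345*S,::-1])
go(.6635,.1168,.092,1.552)
```

```text
[0.66515514 0.11293718 0.11511857] [3.13849812e+00 5.89535827e-04 1.54899120e+00] 0.2788145822024191
shift [ 0.0038 -0.0018  0.0231] turn [ 0.003  0.001 -0.003]
```

View pics/v13.png

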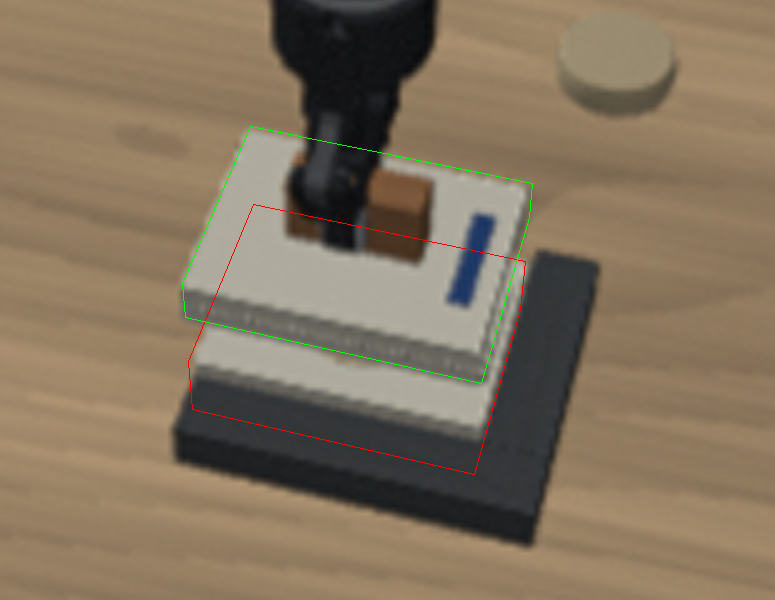

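>>> jog_arm --moves '[0.9,0.004,-0.0018,0.01,0.003,0,-0.003,0.9,0.004,-0.0018,0.015,0.003,0,-0.003,0.9,0.004,-0.0018,0.018,0.003,0,-0.003,0.9,0.004,-0.0018,0.018,0.003,0,-0.003]'

```text
time_s: 33.35
tcp_pos: [0.6624, 0.1171, 0.0956]
tcp_rot: [-3.139, 0.001, 1.553]
wrist_force: [-0.3, 0.4, -5.1]
width: 0.275
gripper_force: 40.2
```

Run:
```python
from h import *
s=arm.state();print(s['tcp_pos'],s['tcp_rot'],s['joint_velocities'].round(3))
go(.6635,.1168,.0803,1.552)
```

```text
[0.66239951 0.11710597 0.09556553] [-3.13896124e+00  1.19972482e-03  1.55255761e+00] [-0.001 -0.006  0.009  0.003  0.     0.001]
shift [-0.0003  0.0011  0.0153] turn [-0.003  0.001  0.001]
```

>>> jog_arm --moves '[0.9,0,0.001,0.001,-0.002,0,0.001,0.9,0,0.001,0.003,-0.002,0,0.001,0.9,0,0.001,0.005,-0.002,0,0.001,0.9,0,0.001,0.007,-0.002,0,0.001,0.9,0,0.001,0.008,-0.002,0,0.001,0.9,0,0.001,0.009,-0.002,0,0.001]'

```text
time_s: 34.1
tcp_pos: [0.6637, 0.1171, 0.087]
tcp_rot: [3.141, 0.001, 1.552]
wrist_force: [0.3, 0.9, -3.8]
width: 0.275
gripper_force: 40.2
```

>>> jog_arm --moves '[0.9,0,0,0.002,0,0,0,0.9,0,0,0.004,0,0,0,0.9,0,0,0.005,0,0,0,0.9,0,0,0.006,0,0,0,0.9,0,0,0.006,0,0,0]'

```text
time_s: 34.72
tcp_pos: [0.6637, 0.1171, 0.081]
tcp_rot: [3.141, 0.001, 1.551]
wrist_force: [-0.2, -0.3, -5.6]
width: 0.269
gripper_force: 40.2
```

>>> jog_arm --moves '[0.9,0,0,0.001,0,0,0,0.9,0,0,0.001,0,0,0]'

```text
time_s: 34.98
tcp_pos: [0.6639, 0.1171, 0.0803]
tcp_rot: [3.141, 0.001, 1.552]
wrist_force: [-0.6, 0.4, -2.9]
width: 0.272
gripper_force: 40.4
```

>>> jog_arm --moves '[0.9,0,0,0.0007,0,0,0,0.9,0,0,0.0007,0,0,0]'

```text
time_s: 35.22
tcp_pos: [0.6639, 0.1172, 0.0803]
tcp_rot: [3.141, 0.001, 1.552]
wrist_force: [-2.0, -0.4, 2.6]
width: 0.276
gripper_force: 41.3
```

>>> jog_arm --moves '[0.65,0,0,0,0,0,0,0.55,0,0,0,0,0,0,0.45,0,0,0,0,0,0,0.4,0,0,0,0,0,0,0.4,0,0,-0.01,0,0,0,0.4,0,0,-0.04,0,0,0,0.4,0,0,-0.09,0,0,0,0.4,-0.02,0,-0.14,0,0,0,0.4,-0.04,0,-0.19,0,0,0,0.4,-0.04,0,-0.19,0,0,0,0.4,-0.04,0,-0.19,0,0,0]'

```text
time_s: 36.6
tcp_pos: [0.6629, 0.0773, 0.2697]
tcp_rot: [3.141, 0.001, 1.551]
wrist_force: [0.0, 1.1, -1.0]
width: 0.598
gripper_force: 0.0
```

Run:
```python
from look import *
C,I=look('14'); s=arm.state();print(s['tcp_pos'],s['wrist_force'])
c=arm.get_calibration('wrist'); im=arm.read_camera('wrist'); cv2.imwrite('pics/wrist14.png',im[:,:,::-1])
show([fitin('cover',[.6637,.1187,-.0187],{'wrist':c},{'wrist':im},views=('wrist',),pad=5,z=.04)[0],fitin('cover',[.6637,.1187,-.0187],{'wrist':c},{'wrist':im},views=('wrist',),pad=5,z=.05)[0]])
S=2; t1=cv2.resize(im,(400,300)); 
t2=cv2.resize(I['scene'][185:290,195:335],(400,300),interpolation=cv2.INTER_CUBIC); t3=cv2.resize(I['side'][130:220,250:370],(400,300),interpolation=cv2.INTER_CUBIC); t4=cv2.resize(I['scene'],(400,300))
cv2.imwrite('pics/v14.png',np.vstack([np.hstack([t1,t2]),np.hstack([t3,t4])])[:,:,::-1])
```

```text
[0.66204777 0.07760672 0.26788422] [-0.45404117 -0.36069293 -0.17400959]
   [ 0.666   0.1239 -0.0266] 0.078
   [ 0.6667  0.1235 -0.0224] 0.051
```

View pics/v14.png

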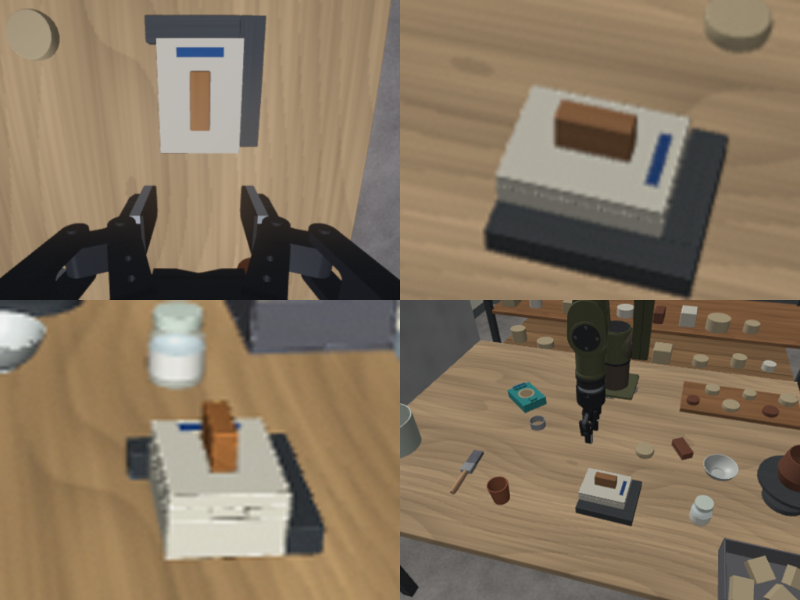

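The final views show the cover lying flat on the base, blue mark over blue mark. The base sits against both arms with no gap visible, and the gripper is clear.

```bash
python3 -c "
from workcell import arm
print(arm.sign_off())"
```

```text
the job is handed in; nothing more can be done
None
```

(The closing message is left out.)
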